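# Load the sample feeder, set its outer ring and start it

### The job

Get the sample feeder ready and start it: bring every weighing bottle to the open mouth of the lane and push them in through it one by one, upright on the worktop and never lowered in over the rails, until they stand in single file, closed up on one another with the first against the end stop. Turn only the outer ring of the double knob until its white line points at the red arrow, leaving the inner knob as it is set; when both are done press the green start switch until it snaps down and stays down. Leave the other bottles on the bench alone.

Things in the scene. Friction and masses are not known exactly. Their poses are not given: they have to be found in the camera images.
- feeder: Sample feeder, fixed to the worktop: a guide lane along its y axis and a white console beside it. Origin on the worktop, mid-width of the lane; z up. Two aluminium rails 24 mm high, 5 mm thick, inner faces at x = -23.5 and +23.5 mm; no floor, no roof: bottles slide on the worktop. Feet reach x = -45 mm, 7 mm high. Console: x = 56 to 152, y = -125 to 115 mm, top 40 mm high.
- lane_stop (a point): Centre of the face of the grey end stop (36 mm high), at worktop height, at y = -115 mm of the feeder; axes as those of the feeder.
- lane_mouth (a point): Centre of the open mouth of the lane, at worktop height, at y = +130 mm of the feeder; axes as those of the feeder (+y points out of the lane). The rails are straight and 47 mm apart from the stop to y = +100 mm, then flare to about 75 mm at the mouth.
- outer_ring (a joint): Angle (rad) of the outer black knurled ring of the double knob on the console: 0 to 4.71, growing clockwise seen from above. 52 mm in diameter, from 42 to 62 mm above the worktop; stays where it is left; takes about 0.06 N m. Its vertical axis is at x = 102, y = -58 mm of the feeder.
- ring_line (a point): The white line on the rim of the outer ring, 27 mm from the ring's axis, 52 mm above the worktop; its x axis points outwards from the ring's axis through the line.
- inner_knob (a joint): Angle (rad, clockwise from above) of the inner aluminium knob, 26 mm in diameter, which stands on the same axis above the ring, from 62 to 80 mm above the worktop. It turns very easily by itself and must be left as it is.
- inner_line (a point): The blue line on top of the inner knob, 12 mm from its axis, 80 mm above the worktop.
- marker_tip (a point): Point of the flat red arrow on the console top outside the ring, which shows the setting: 33 mm from the ring's axis, 42 mm above the worktop. Its x axis points outwards from the ring's axis through the arrow. The arrow is fixed in a run. The ring is set when its white line points at the arrow.
- start_switch (a joint): Travel (m) of the green start switch: 0 = up, 0.008 = fully down. Over-centre action: it resists with 7 N, rising to 9 N at about 1 mm, then less and less up to half travel (4 mm), past which it snaps down and stays down by itself.
- switch_top (a point): Centre of the top of the green switch cap (28 mm in diameter), 60 mm above the worktop when up; it stands in a black bezel 40 mm in diameter whose top is 44 mm above the worktop. On the console at x = 102, y = 62 mm of the feeder.
- bottle_0_center (a point): A glass weighing bottle with a lid (fixed on), round, 42 mm in diameter and 62 mm tall, about 120 g with its weight low down, standing on the worktop; this point is on its axis half-way up (31 mm above its foot); z is its own upright axis. Absent in some starts.
- bottle_1_center (a point): A glass weighing bottle with a lid (fixed on), round, 42 mm in diameter and 62 mm tall, about 120 g with its weight low down, standing on the worktop; this point is on its axis half-way up (31 mm above its foot); z is its own upright axis. Absent in some starts.
- bottle_2_center (a point): A glass weighing bottle with a lid (fixed on), round, 42 mm in diameter and 62 mm tall, about 120 g with its weight low down, standing on the worktop; this point is on its axis half-way up (31 mm above its foot); z is its own upright axis. Absent in some starts.
- bottle_3_center (a point): A glass weighing bottle with a lid (fixed on), round, 42 mm in diameter and 62 mm tall, about 120 g with its weight low down, standing on the worktop; this point is on its axis half-way up (31 mm above its foot); z is its own upright axis. Absent in some starts.
- bottle_4_center (a point): A glass weighing bottle with a lid (fixed on), round, 42 mm in diameter and 62 mm tall, about 120 g with its weight low down, standing on the worktop; this point is on its axis half-way up (31 mm above its foot); z is its own upright axis. Absent in some starts.
- blue_reagent: Bystander: stoppered bottle with blue liquid, 58 mm across, 114 mm tall; origin at the centre of its foot.
- wash_bottle: Bystander: wash bottle with red cap and spout, 65 x 107 mm, 185 mm tall; origin at the centre of its foot.
- square_bottle: Bystander: square whitish bottle, 60 mm across, 120 mm tall; origin at the centre of its foot.
Mind the look-alikes: they are no part of the job. Leave any pink or purple look-alike of the part that bears bottle_3_center alone. What is shaped like the part that bears bottle_1_center but black is not meant.

How it is judged:
On the way, in this order (a step that is already met when the one before it is completed fails the run):
1. all the bottles stand closed up in the lane and the ring's white line points at the red arrow ((y of bottle_0_center in the frame of feeder between -0.105 and -0.087 m or y of bottle_1_center in the frame of feeder between -0.105 and -0.087 m or y of bottle_2_center in the frame of feeder between -0.105 and -0.087 m or y of bottle_3_center in the frame of feeder between -0.105 and -0.087 m or y of bottle_4_center in the frame of feeder between -0.105 and -0.087 m) and (y of bottle_0_center in the frame of feeder between -0.06 and -0.042 m or y of bottle_1_center in the frame of feeder between -0.06 and -0.042 m or y of bottle_2_center in the frame of feeder between -0.06 and -0.042 m or y of bottle_3_center in the frame of feeder between -0.06 and -0.042 m or y of bottle_4_center in the frame of feeder between -0.06 and -0.042 m) and (y of bottle_0_center in the frame of feeder between -0.02 and 0.003 m or y of bottle_1_center in the frame of feeder between -0.02 and 0.003 m or y of bottle_2_center in the frame of feeder between -0.02 and 0.003 m or y of bottle_3_center in the frame of feeder between -0.02 and 0.003 m or y of bottle_4_center in the frame of feeder between -0.02 and 0.003 m) and x of bottle_0_center in the frame of feeder between -0.008 and 0.008 m and y of bottle_0_center in the frame of feeder between -0.105 and 0.086 m and z of bottle_0_center in the frame of feeder between 0.025 and 0.037 m and angle between each of bottle_0_center, bottle_1_center, bottle_2_center, bottle_3_center, bottle_4_center's own z axis and vertical below 0.15 rad and (distance between bottle_0_center and bottle_1_center below 0.048 m or distance between bottle_0_center and bottle_2_center below 0.048 m or distance between bottle_0_center and bottle_3_center below 0.048 m or distance between bottle_0_center and bottle_4_center below 0.048 m) and x of bottle_1_center in the frame of feeder between -0.008 and 0.008 m and y of bottle_1_center in the frame of feeder between -0.105 and 0.086 m and z of bottle_1_center in the frame of feeder between 0.025 and 0.037 m and (distance between bottle_1_center and bottle_0_center below 0.048 m or distance between bottle_1_center and bottle_2_center below 0.048 m or distance between bottle_1_center and bottle_3_center below 0.048 m or distance between bottle_1_center and bottle_4_center below 0.048 m) and x of bottle_2_center in the frame of feeder between -0.008 and 0.008 m and y of bottle_2_center in the frame of feeder between -0.105 and 0.086 m and z of bottle_2_center in the frame of feeder between 0.025 and 0.037 m and (distance between bottle_2_center and bottle_0_center below 0.048 m or distance between bottle_2_center and bottle_1_center below 0.048 m or distance between bottle_2_center and bottle_3_center below 0.048 m or distance between bottle_2_center and bottle_4_center below 0.048 m) and x of bottle_3_center in the frame of feeder between -0.008 and 0.008 m and y of bottle_3_center in the frame of feeder between -0.105 and 0.086 m and z of bottle_3_center in the frame of feeder between 0.025 and 0.037 m and (distance between bottle_3_center and bottle_0_center below 0.048 m or distance between bottle_3_center and bottle_1_center below 0.048 m or distance between bottle_3_center and bottle_2_center below 0.048 m or distance between bottle_3_center and bottle_4_center below 0.048 m) and x of bottle_4_center in the frame of feeder between -0.008 and 0.008 m and y of bottle_4_center in the frame of feeder between -0.105 and 0.086 m and z of bottle_4_center in the frame of feeder between 0.025 and 0.037 m and (distance between bottle_4_center and bottle_0_center below 0.048 m or distance between bottle_4_center and bottle_1_center below 0.048 m or distance between bottle_4_center and bottle_2_center below 0.048 m or distance between bottle_4_center and bottle_3_center below 0.048 m) and angle between the x axis of ring_line and the x axis of marker_tip, either way round below 0.1 rad and horizontal distance between ring_line and marker_tip below 0.012 m), for 0.2 s.
2. then the start switch has snapped down (value of joint start_switch above 0.006 m), for 0.2 s.
At the end, for the whole second after the job is handed in: All bottles present upright (0.15 rad) in the lane in single file, the first within 7 mm of the end stop, no gap over about 6 mm; ring line at the red arrow within 0.1 rad; inner line within 3 mm of where it was; start switch down by over 6 mm (all of step 1 and value of joint start_switch above 0.006 m); the robot touches nothing.
It fails at once if the inner knob was turned (its line moved more than 3 mm) (distance of inner_line from where it was at the start of the episode above 0.003 m).
It fails at once if a bystander bottle was moved more than 30 mm or tipped (distance of any of blue_reagent, wash_bottle, square_bottle from where it was at the start of the episode above 0.03 m or angle between any of blue_reagent, wash_bottle, square_bottle's own z axis and vertical above 0.5 rad).
It fails at once if a bottle was put into the lane from above instead of through the mouth ((x of bottle_0_center in the frame of feeder between -0.01 and 0.01 m and y of bottle_0_center in the frame of feeder between -0.105 and 0.075 m and z of bottle_0_center in the frame of feeder between 0.045 and 0.08 m and angle between bottle_0_center's own z axis and vertical below 0.3 rad) or (x of bottle_1_center in the frame of feeder between -0.01 and 0.01 m and y of bottle_1_center in the frame of feeder between -0.105 and 0.075 m and z of bottle_1_center in the frame of feeder between 0.045 and 0.08 m and angle between bottle_1_center's own z axis and vertical below 0.3 rad) or (x of bottle_2_center in the frame of feeder between -0.01 and 0.01 m and y of bottle_2_center in the frame of feeder between -0.105 and 0.075 m and z of bottle_2_center in the frame of feeder between 0.045 and 0.08 m and angle between bottle_2_center's own z axis and vertical below 0.3 rad) or (x of bottle_3_center in the frame of feeder between -0.01 and 0.01 m and y of bottle_3_center in the frame of feeder between -0.105 and 0.075 m and z of bottle_3_center in the frame of feeder between 0.045 and 0.08 m and angle between bottle_3_center's own z axis and vertical below 0.3 rad) or (x of bottle_4_center in the frame of feeder between -0.01 and 0.01 m and y of bottle_4_center in the frame of feeder between -0.105 and 0.075 m and z of bottle_4_center in the frame of feeder between 0.045 and 0.08 m and angle between bottle_4_center's own z axis and vertical below 0.3 rad)).
Of bottle_0, bottle_1, bottle_2, bottle_3, bottle_4 only 3 to 5 are there at a start; the rules pass over those that are not, and their reading is None.
At some moment in a run one of bottle_0, bottle_1, bottle_2, bottle_3, bottle_4 may be knocked a few centimetres aside while the robot is not near it.
Once in a run the grip may slacken for a moment while it holds something.
It also fails if it takes over 210 s, if anything falls off the work surface, if the arm or the gripper's body presses on something with over 40 N, if the wrist force passes 120 N, or if a joint passes its speed limit or range.

### The arm

A 6-joint arm with a two-finger parallel gripper is mounted at the origin on a cart in front of the work surface, level with it; the furniture and walls round the work are solid. World frame = base frame: x ahead of the robot, y to its left, z up, the work surface at z = 0. Lengths are in m, angles in rad, forces in N, time in s.
With the tool pointing down it reaches from about 0.3 to 0.85 m from the base axis. Payload 5.4 kg.
Tool frame: the origin (TCP) lies on the centre line of the jaws, within the pads' length; the fingertips stand 14 mm ahead of it and the grasp point (between the pads) lies 5 mm behind it (r.tips_ahead is the distance from the TCP to the fingertips, in m); z points along the fingers, y is the direction in which the jaws open and shut (so a half turn about z gives the same grasp; the last joint's range is limited). The gripper opens to 85 mm and grips with 20 to 120 N. Pads are 22 mm wide; open, the fingers measure 114 mm over their backs; the gripper's body (76 mm by 85 mm) begins 54 mm behind the grasp point. The pads swing forward as they close: fully open they stand 13 mm farther back than shut.
Start: joints at [-1.507, 0.158, 1.597, -0, 1.386, -0.21], TCP at [0.155, -0.554, 0.245] pointing down, gripper open.
Joint ranges: [-2.91, 2.91], [-0.94, 2.29], [0.18, 2.7], [-1.29, 4.43], [0.17, 2.64], [-3, 3]. Speed limits (rad/s): [2.57, 2.57, 3.14, 3.14, 3.14, 3.14].

### API

Orientations are given as a rotation vector (axis times angle).
In Python, from station import r gives the robot as it stands. The module is installed in compiled form; this text tells all that it offers. Calls block until the motion is done:
- r.movep(position, orientation): joint-space move of the TCP to a pose.
- r.servo_line(position, rot=None, feed=0.15, f_stop=None): straight line of the TCP; rot=None keeps the orientation; feed is the mean speed in m/s. With f_stop (N) it stops when the force on the tool has changed by that much, and returns True; else False.
- r.move_joints(angles): joint-space move.
- r.gripper_to(opening): opening from 0.0 (shut) to 1.0 (fully open); the grip force is fixed at half the most; returns when the fingers have stopped.
- r.wait(seconds).
- r.inverse_kinematics(position, orientation): joint angles nearest the present ones, or None.
- r.snapshot(name): name is "scene" or "top"; returns a dict with "frame" (480x640x3 uint8, blue, green, red), "depth" (480x640 float32, m along the optical axis (not along the pixel's ray), 0 where there is no reading), "mtx" (3x3 intrinsics, pixels), "k1" (the pictures are not rectified: a ray, as slopes to the right and down, at radius r is drawn at 1 + k1 r^2 times it, then the intrinsics apply), "rvec" (rotation vector, rad) and "tvec" (3), from world to camera coordinates, as OpenCV has them. Camera axes: x right, y down, z forward; pixel columns grow to the right and rows downward; lengths in m; the calibration is good to about 2 mm. A picture is of the moment at which its call begins.
A pose or a line that the arm cannot do raises r.MotionError and nothing moves.
- r.sign_off(): hands the job in, once; it reports no verdict.
Readings, each from a call of its own:
- r.read_clock(): time.
- r.read_joints(): joint angles.
- r.read_dq(): joint speeds.
- r.read_tau(): joint torques, N m.
- r.read_ee_pos(): TCP position.
- r.read_tcp_rot(): TCP orientation.
- r.read_force(): force on the tool from outside, world axes, zero at the start.
- r.read_moment(): the same for the moment, N m.
- r.read_gripper_width(): opening from 0.0 (shut) to 1.0 (fully open).
Only numpy, scipy, OpenCV 4.12 (cv2) and the standard library are available. Lean on these libraries where they do the work, as an engineer would, in place of code of your own. Each camera call takes 0.05 s, during which the arm holds its last target. There are 200 camera calls.

## Working session

There is one attempt and no reset: what is moved stays moved. The work goes in short steps, each a Python script; the robot and the scene stay as the last script left them, time stands still between calls to the robot, and variables do not carry over. Pictures are saved under pics/ and viewed, about 12 in all and at most 16, crops included, and the job is handed in when it is done.

```bash
mkdir -p pics
cat > h.py <<'E'
import numpy as np, cv2
from station import r
def snap(n):
    s=r.snapshot(n); s['R']=cv2.Rodrigues(np.array(s['rvec'],float))[0]; s['t']=np.array(s['tvec'],float).ravel(); return s
def rays(s,uv):
    uv=np.atleast_2d(np.array(uv,float)); K=np.array(s['mtx']); k=s['k1']
    d=(uv-[K[0,2],K[1,2]])/[K[0,0],K[1,1]]; x=d.copy()
    for _ in range(10): x=d/(1+k*(x**2).sum(1,keepdims=True))
    return x
def plane(s,uv,z):
    x=rays(s,uv); D=np.c_[x,np.ones(len(x))]@s['R']; C=-s['R'].T@s['t']
    return C+D*((z-C[2])/D[:,2])[:,None]
def cloud(s):
    v,u=np.mgrid[0:480,0:640]; x=rays(s,np.c_[u.ravel(),v.ravel()]); d=s['depth'].ravel()[:,None]
    P=(np.c_[x,np.ones(len(x))]*d-s['t'])@s['R']; P[d[:,0]==0]=np.nan
    return P.reshape(480,640,3)
def proj(s,P):
    P=np.atleast_2d(P)@s['R'].T+s['t']; x=P[:,:2]/P[:,2:]; x=x*(1+s['k1']*(x**2).sum(1,keepdims=True)); K=np.array(s['mtx'])
    return x*[K[0,0],K[1,1]]+[K[0,2],K[1,2]]
E
python3 - <<'E'
from h import *
for n in ("top","scene"):
    s=snap(n); cv2.imwrite(f'pics/{n}0.png',s['frame']); np.savez(f'{n}0.npz',**s)
    print(n,-s['R'].T@s['t'],s['R'][2],s['mtx'],s['k1'])
print(r.read_clock(),r.read_tcp_rot(),r.tips_ahead)
E
```

```text
top [ 0.19225612 -0.07123734  1.62477997] [ 0.20433414  0.00132602 -0.9789003 ] [[590.56047918   0.         317.00823724]
 [  0.         590.56047918 241.93972533]
 [  0.           0.           1.        ]] -0.12830716051950725
scene [-0.01612323  0.46598169  0.86111744] [ 0.49253921 -0.49549389 -0.71546553] [[464.68700987   0.         320.95649327]
 [  0.         464.68700987 241.3695478 ]
 [  0.           0.           1.        ]] -0.054488117556225124
0.1 [-3.11047473e+00 -4.28490930e-01 -2.20322398e-04] 0.014
```

View pics/top0.png

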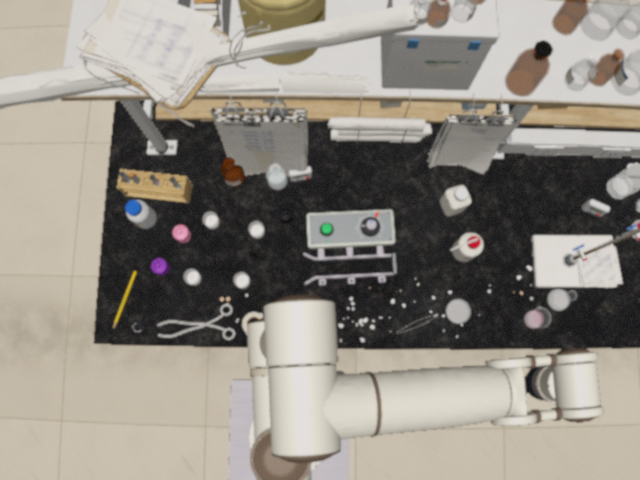

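View pics/scene0.png

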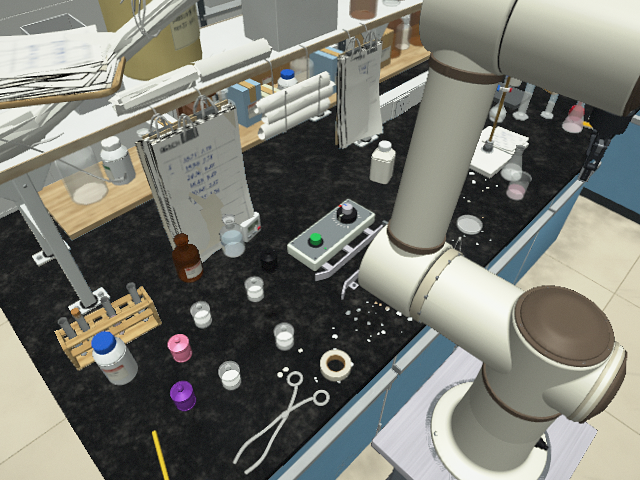

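The top view shows four clear bottles with white contents at (211,220), (256,229), (192,277) and (241,280). The look-alikes are pink (181,233), purple (160,266) and black (286,215). The feeder is at (350,245), with its mouth to the left. I'll enlarge it to measure and confirm.

Run:
```python
from h import *
t=dict(np.load('top0.npz'));s=dict(np.load('scene0.npz'))
a=cv2.resize(t['frame'][195:300,140:410],None,fx=2.95,fy=2.95,interpolation=cv2.INTER_CUBIC)
b=cv2.resize(s['frame'][195:400,150:400],None,fx=1.4,fy=1.4,interpolation=cv2.INTER_CUBIC)
b2=cv2.resize(s['frame'][195:275,280:385],None,fx=4,fy=3.6,interpolation=cv2.INTER_CUBIC)[:287]
c=np.zeros((600,800,3),np.uint8);c[:a.shape[0],:a.shape[1]]=a[:600,:800];c[312:312+b.shape[0],:b.shape[1]]=b[:288];c[312:312+b2.shape[0],360:360+b2.shape[1]]=b2
cv2.imwrite('pics/crop1.png',c)
for n,S in(('top',t),('scene',s)):
    P=cloud(S); m=((P[...,2]>.045)&(P[...,2]<.075)&(P[...,0]>.2)&(P[...,1]>-.35)&(P[...,1]<.7)).astype(np.uint8)
    k,l,st,ce=cv2.connectedComponentsWithStats(m)
    for i in range(1,k):
        if st[i,4]>25:
            q=P[l==i]; print(n,ce[i].round(),st[i,4],q.min(0).round(3),q.max(0).round(3),np.median(q[:,2]).round(3),S['frame'][l==i].mean(0).round())
```

```text
top [159. 143.] 53 [0.793 0.374 0.046] [0.822 0.403 0.074] 0.061 [110. 113. 114.]
top [272. 174.] 527 [ 0.68  -0.05   0.045] [0.732 0.193 0.075] 0.063 [133. 139. 145.]
top [145. 181.] 40 [0.672 0.404 0.045] [0.701 0.423 0.075] 0.052 [104. 151. 178.]
top [170. 192.] 141 [0.641 0.293 0.045] [0.697 0.419 0.075] 0.051 [ 90. 133. 159.]
top [166. 183.] 29 [0.672 0.348 0.045] [0.695 0.367 0.074] 0.049 [109. 155. 182.]
top [131. 190.] 63 [0.656 0.42  0.045] [0.669 0.487 0.075] 0.052 [ 96. 143. 171.]
top [285. 212.] 159 [ 0.584 -0.002  0.045] [0.624 0.04  0.068] 0.05 [35. 33. 34.]
top [145. 219.] 93 [0.561 0.39  0.045] [0.611 0.438 0.075] 0.06 [113. 116. 118.]
top [210. 219.] 151 [0.562 0.208 0.045] [0.603 0.25  0.067] 0.05 [187. 190. 193.]
top [369. 226.] 260 [ 0.537 -0.238  0.045] [ 0.599 -0.184  0.075] 0.062 [97. 95. 96.]
top [256. 227.] 139 [0.54  0.079 0.045] [0.579 0.118 0.067] 0.05 [185. 188. 191.]
top [327. 229.] 139 [ 0.527 -0.118  0.045] [ 0.58  -0.074  0.069] 0.057 [109. 160.  83.]
top [180. 232.] 119 [0.528 0.289 0.045] [0.565 0.329 0.069] 0.05 [175. 149. 217.]
top [158. 265.] 152
[... 1238 characters left out ...]
 0.047 [178. 182. 179.]
scene [125. 308.] 31 [0.665 0.337 0.045] [0.703 0.356 0.075] 0.048 [110. 168. 198.]
scene [ 99. 322.] 32 [0.695 0.395 0.045] [0.709 0.415 0.05 ] 0.048 [118. 177. 207.]
scene [284. 331.] 159 [0.396 0.121 0.045] [0.433 0.156 0.062] 0.047 [190. 194. 191.]
scene [ 79. 348.] 239 [0.657 0.426 0.045] [0.683 0.49  0.075] 0.048 [ 93. 140. 166.]
scene [178. 342.] 227 [0.522 0.292 0.045] [0.565 0.332 0.063] 0.047 [181. 149. 233.]
scene [118. 365.] 316 [0.561 0.394 0.045] [0.591 0.455 0.075] 0.06 [112. 118. 122.]
scene [229. 370.] 252 [0.404 0.255 0.045] [0.444 0.294 0.063] 0.047 [191. 195. 192.]
scene [181. 390.] 311 [0.43  0.344 0.045] [0.472 0.386 0.065] 0.047 [171.  63. 131.]
```

View pics/crop1.png

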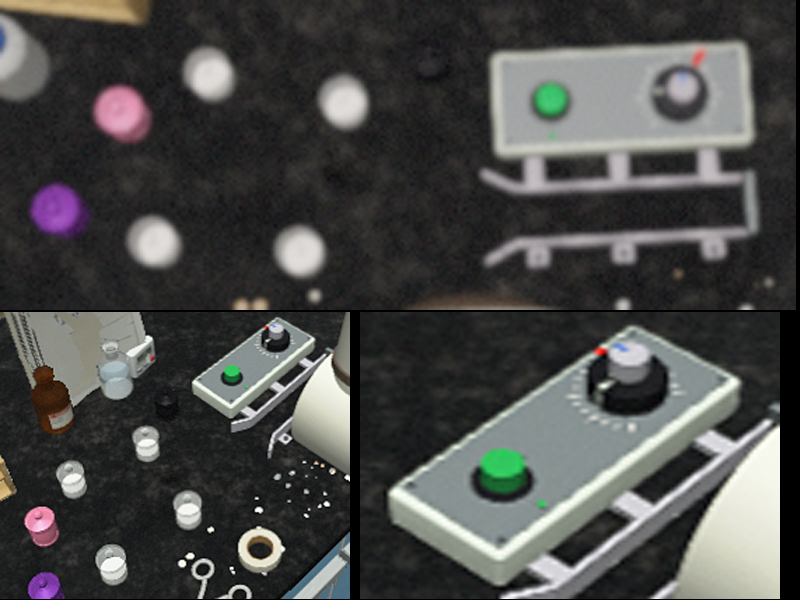

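The crop confirms four clear, white-filled bottles as the targets; the pink, purple and black ones only share their shape. The ring line points about left, at (335,226) in the top image, and the arrow is up and to the right. The arm hides part of the bench, so I'll swing it away to look for a fifth bottle and fit the feeder pose.

```bash
cat > look.py <<'E'
from h import *
def cut(s,xy,z0,z1,P=None):
    P=cloud(s) if P is None else P
    return (P[...,2]>z0)&(P[...,2]<z1)&(P[...,0]>xy[0])&(P[...,0]<xy[1])&(P[...,1]>xy[2])&(P[...,1]<xy[3])
def bottles(s,z0=.03):
    P=cloud(s); m=cut(s,(.2,.9,-.4,.6),z0,.075,P).astype(np.uint8); k,l,st,ce=cv2.connectedComponentsWithStats(m); o=[]
    for i in range(1,k):
        q=P[l==i]; c=s['frame'][l==i].mean(0); lo,hi=q.min(0),q.max(0)
        if st[i,4]>60 and max(hi[:2]-lo[:2])<.06 and c.min()>150 and c.max()-c.min()<25: o.append(np.r_[(lo+hi)[:2]/2,hi[:2]-lo[:2],ce[i]])
    return np.array(o).round(3)
E
python3 - <<'E'
from look import *
q=r.read_joints(); q[0]=1.6
r.move_joints(q); print(r.read_ee_pos(),r.read_clock())
c=[]
for n in ("top","scene"):
    s=snap(n); np.savez(f'{n}1.npz',**s); print(n,bottles(s))
    P=cloud(s); m=(cut(s,(.45,.65,-.3,.05),.034,.046,P)*255).astype(np.uint8)
    m=cv2.morphologyEx(m,cv2.MORPH_CLOSE,np.ones((9,9)))
    cs=max(cv2.findContours(m,cv2.RETR_EXTERNAL,cv2.CHAIN_APPROX_NONE)[0],key=cv2.contourArea)
    w=plane(s,cs[:,0,:],.04)[:,:2]; R=cv2.minAreaRect(w.astype(np.float32)); print('rect',R)
    g=cut(s,(.5,.6,-.15,-.05),.052,.068,P); print('switch',P[g].min(0),P[g].max(0),np.median(P[g],0))
    g=cut(s,(.5,.65,-.28,-.15),.074,.09,P); print('knob',P[g].min(0),P[g].max(0),np.median(P[g],0))
    f=s['frame']; c.append(f)
cv2.imwrite('pics/top1.png',c[0])
E
```

```text
[-0.13558608  0.55827034  0.24437367] 4.0833
top [[5.83000e-01 2.28000e-01 4.30000e-02 4.20000e-02 2.09984e+02 2.19251e+02]
 [5.59000e-01 9.90000e-02 3.90000e-02 3.90000e-02 2.56180e+02 2.27958e+02]
 [4.25000e-01 2.74000e-01 4.30000e-02 4.30000e-02 1.90788e+02 2.75892e+02]
 [4.17000e-01 1.34000e-01 3.90000e-02 4.00000e-02 2.41206e+02 2.79036e+02]]
rect ((0.5642738342285156, -0.1607499122619629), (0.09662001579999924, 0.23683714866638184), 3.5072381496429443)
switch [ 0.54537191 -0.14246001  0.05290897] [ 0.57289698 -0.08223045  0.06765434] [ 0.55773731 -0.09579106  0.06054128]
knob [ 0.5527144  -0.22513523  0.07418772] [ 0.58023215 -0.20019447  0.08744819] [ 0.56498429 -0.21149403  0.08102205]
scene [[5.58000e-01 1.02000e-01 4.40000e-02 4.20000e-02 2.54033e+02 2.85063e+02]
 [5.84000e-01 2.31000e-01 4.20000e-02 4.00000e-02 1.99881e+02 3.10454e+02]
 [4.16000e-01 1.37000e-01 4.40000e-02 4.20000e-02 2.83940e+02 3.32535e+02]
 [4.24000e-01 2.75000e-01 4.20000e-02 4.20000e-02 2.28706e+02 3.71458e+02]]
rect ((0.5607162117958069, -0.15302109718322754), (0.09662112593650818, 0.2396116703748703), 3.538194417953491)
switch [ 0.54417811 -0.10309114  0.05205024] [ 0.57232459 -0.0772533   0.06148298] [ 0.55720068 -0.08868535  0.05747359]
knob [ 0.55204819 -0.22245001  0.07445233] [ 0.57950722 -0.19588111  0.08190159] [ 0.56525677 -0.20883504  0.07765949]
```

View pics/top1.png

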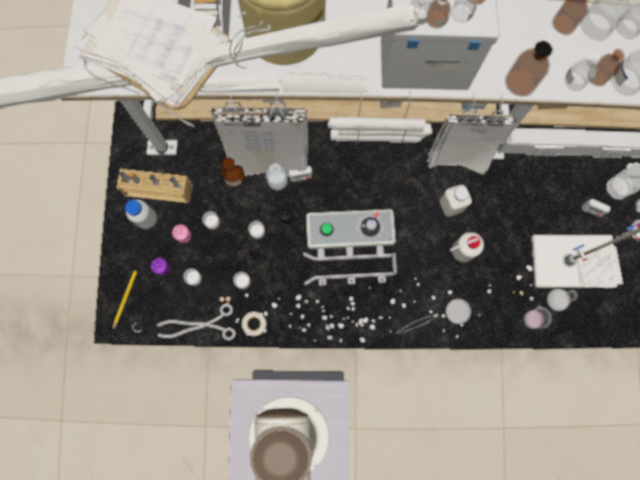

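Exactly four bottles are present, with nothing hidden at (300,330) where the arm was. Next I'll refine the lane axis from the rail tops and get the ring and arrow angles.

Run:
```python
from look import *
a=.062; X=np.array([np.cos(a),np.sin(a)]);Y=np.array([-X[1],X[0]]); O=np.array([.4595,-.1585])
out=[]
for n in ("top","scene"):
    s=dict(np.load(n+'1.npz')); P=cloud(s); L=np.stack([(P[...,:2]-O)@X,(P[...,:2]-O)@Y,P[...,2]],-1)*1000
    for y0,y1 in((-105,-5),(-5,95)):
        for sg in(1,-1):
            m=(L[...,2]>20)&(L[...,2]<28)&(L[...,1]>y0)&(L[...,1]<y1)&(sg*L[...,0]>15)&(sg*L[...,0]<36)
            q=L[m][:,0]; print(n,y0,sg,len(q),np.percentile(q,[5,50,95]).round(1))
    m=(L[...,2]>29)&(L[...,2]<39)&(abs(L[...,0])<20)&(L[...,1]<-95)&(L[...,1]>-140); print('stop y',np.percentile(L[m][:,1],[2,50,98]).round(1),m.sum())
    hsv=cv2.cvtColor(s['frame'],cv2.COLOR_BGR2HSV)
    # colours near knob
    K=np.array([.566,-.211]); v,u=np.mgrid[0:480,0:640]
    def hit(z): return plane(s,np.c_[u.ravel(),v.ravel()],z).reshape(480,640,3)[...,:2]-K
    H=hsv.astype(int)
    d=hit(.042); red=((H[...,0]<8)|(H[...,0]>172))&(H[...,1]>110)&(np.hypot(*d.transpose(2,0,1))<.06)
    p=d[red]; print('red',len(p),np.degrees(np.arctan2(p[:,1].mean(),p[:,0].mean())),np.hypot(*p.T).min(),np.hypot(*p.T).max(),np.c_[u[red],v[red]].mean(0))
    d=hit(.056); rr=np.hypot(*d.transpose(2,0,1)); w=(H[...,2]>95)&(rr>.019)&(rr<.028)&(H[...,1]<70)
    if w.any(): p=d[w]; print('white',np.c_[u[w],v[w],np.degrees(np.arctan2(p[:,1],p[:,0])).round(),H[...,2][w]].tolist())
    g=(H[...,0]>50)&(H[...,0]<75)&(H[...,1]>140)&(H[...,2]>90); d=plane(s,np.c_[u[g],v[g]],.058); d=d[(abs(d[:,0]-.557)<.03)&(abs(d[:,1]+.09)<.03)]; print('green',d.min(0),d.max(0))
    uv=proj(s,[.566,-.211,.06])[0].astype(int); c=s['frame'][uv[1]-22:uv[1]+22,uv[0]-28:uv[0]+28]; out.append(cv2.resize(c,None,fx=7,fy=7,interpolation=cv2.INTER_CUBIC))
cv2.imwrite('pics/knob1.png',np.hstack(out))
```

```text
top -105 1 55 [24.8 27.6 30.3]
top -105 -1 56 [-26.8 -24.6 -22.3]
top -5 1 55 [25.3 27.5 30.4]
top -5 -1 56 [-26.9 -24.7 -21.7]
stop y [-125.3 -120.3 -116.8] 39
red 6 -29.27806077330018 0.03896432222985644 0.04673871429483659 [376.16666667 214.        ]
white [[365.0, 217.0, 24.0, 155.0], [366.0, 217.0, 18.0, 147.0], [367.0, 217.0, 13.0, 130.0], [368.0, 217.0, 7.0, 117.0], [369.0, 217.0, 0.0, 111.0], [370.0, 217.0, -6.0, 108.0], [371.0, 217.0, -12.0, 106.0], [372.0, 217.0, -18.0, 114.0], [373.0, 217.0, -23.0, 125.0], [363.0, 218.0, 37.0, 163.0], [364.0, 218.0, 32.0, 147.0], [365.0, 218.0, 27.0, 126.0], [366.0, 218.0, 21.0, 110.0], [372.0, 218.0, -20.0, 97.0], [374.0, 218.0, -31.0, 100.0], [375.0, 218.0, -36.0, 114.0], [362.0, 219.0, 45.0, 157.0], [363.0, 219.0, 41.0, 135.0], [364.0, 219.0, 36.0, 113.0], [368.0, 219.0, 9.0, 97.0], [369.0, 219.0, 1.0, 118.0], [370.0, 219.0, -7.0, 134.0], [371.0, 219.0, -15.0, 134.0], [372.0, 219.0, -22.0, 125.0], [373.0, 219.0, -29.0, 110.0], [376.0, 219.0, -44.0, 110.0], [361.0, 220.0, 53.0, 162.0], [362.0, 220.0, 50.0, 140.0], [363.0, 220.0, 45.0, 10
[... 2289 characters left out ...]
0, 207.0, -52.0, 219.0], [348.0, 207.0, -59.0, 218.0], [349.0, 207.0, -65.0, 215.0], [350.0, 207.0, -70.0, 220.0], [351.0, 207.0, -76.0, 206.0], [352.0, 207.0, -80.0, 129.0], [343.0, 208.0, -22.0, 172.0], [348.0, 208.0, -61.0, 213.0], [349.0, 208.0, -68.0, 218.0], [350.0, 208.0, -75.0, 216.0], [351.0, 208.0, -80.0, 173.0], [337.0, 209.0, 14.0, 102.0], [336.0, 211.0, 32.0, 156.0], [336.0, 212.0, 40.0, 104.0], [336.0, 213.0, 48.0, 107.0], [357.0, 213.0, -137.0, 117.0], [336.0, 214.0, 56.0, 106.0], [357.0, 214.0, -144.0, 120.0], [339.0, 215.0, 71.0, 117.0], [340.0, 216.0, 83.0, 131.0], [339.0, 218.0, 92.0, 104.0]]
green [ 0.53712116 -0.10456406  0.058     ] [ 0.57085261 -0.0703231   0.058     ]
```

View pics/knob1.png

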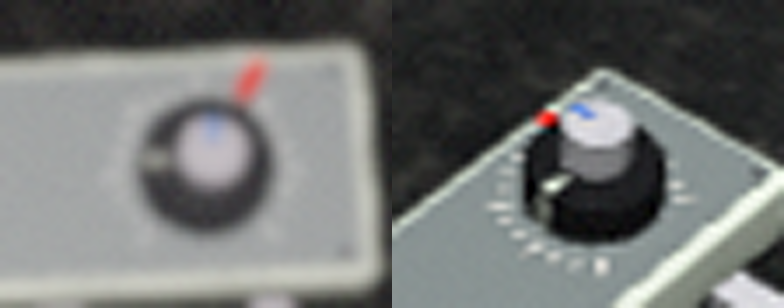

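The rail midline adds +1.2 mm to the lane origin. The ring line sits at about +88° world and the arrow at about −27.5°, so the turn is about 115° clockwise. Starting on the bottles.

```bash
cat > act.py <<'E'
from look import *
from scipy.spatial.transform import Rotation as Rn
a=.062; X=np.array([np.cos(a),np.sin(a)]);Y=np.array([-X[1],X[0]]); O=np.array([.4607,-.1584])
def F(x,y): return O+x*X+y*Y
def rot(phi):
    y=np.array([np.cos(phi),np.sin(phi),0]);z=np.array([0,0,-1.]); return Rn.from_matrix(np.c_[np.cross(y,z),y,z]).as_rotvec()
def down(phi,xy,z):   # the half turn with j6 nearest mid-range
    c=[]
    for p in(phi,phi+np.pi):
        q=r.inverse_kinematics([*xy,z],rot(p))
        if q is not None: c.append((abs(q[5]),p))
    return min(c)[1]
def L(xy,z,feed=.15,**k): return r.servo_line([*xy,z],feed=feed,**k)
def find(guess):
    b=[]
    for n in("top","scene"):
        o=bottles(snap(n))
        if len(o):
            o=o[o[:,2:4].min(1)>.033] 
            d=np.hypot(*(o[:,:2]-guess).T); i=d.argmin()
            if d[i]<.07: b.append(o[i,:2]); print(n,o[i])
    return np.mean(b,0)
ZG=.042
def pick(g):
    xy=find(g); print('bottle',xy,r.read_clock())
    r.gripper_to(.75); r.movep([*xy,.13],rot(down(a,xy,.13))); L(xy,ZG,.12); r.gripper_to(0)
    print('width',r.read_gripper_width(),'z',r.read_ee_pos()); return xy
def feed(yf):
    p=r.read_ee_pos(); L(p[:2],ZG+.003,.05); L(F(0,.165),ZG+.003,.15); L(F(0,.165),ZG+.001,.05)
    print('w',r.read_gripper_width(),(r.read_ee_pos()[:2]-O)@np.c_[X,Y])
    f0=np.array(r.read_force()); h=L(F(0,yf+.02),ZG+.001,.06,f_stop=12)
    print('mid',h,(r.read_ee_pos()[:2]-O)@np.c_[X,Y],np.array(r.read_force())-f0)
    if not h: h=L(F(0,yf-.004),ZG+.001,.02,f_stop=6)
    print('end',h,(r.read_ee_pos()[:2]-O)@np.c_[X,Y],np.array(r.read_force())-f0,'w',r.read_gripper_width())
    return h
def leave():
    p=r.read_ee_pos(); r.gripper_to(.65); L(p[:2],.12,.15); print('t',r.read_clock())
E
python3 - <<'E'
from act import *
pick([.558,.1]); feed(-.094); leave()
s=snap('scene'); t=snap('top'); 
c=np.hstack([cv2.resize(s['frame'][170:330,230:430],(400,320)),cv2.resize(t['frame'][190:310,270:420],(400,320))]); cv2.imwrite('pics/b1.png',c)
E
```

```text
top [5.59000e-01 9.90000e-02 4.00000e-02 4.00000e-02 2.56142e+02 2.27989e+02]
scene [5.57000e-01 1.02000e-01 4.10000e-02 4.00000e-02 2.54137e+02 2.85052e+02]
bottle [0.558  0.1005] 4.2833
width 0.4467429201152387 z [0.55927727 0.1005143  0.04357061]
w 0.45090179106573786 [0.00109547 0.16509205]
mid True [0.00089104 0.1630056 ] [ 1.10566894  0.19214345 -1.80861146]
end True [0.00089104 0.1630056 ] [ 1.10566894  0.19214345 -1.80861146] w 0.4488087939223745
t 11.9583
```

View pics/b1.png

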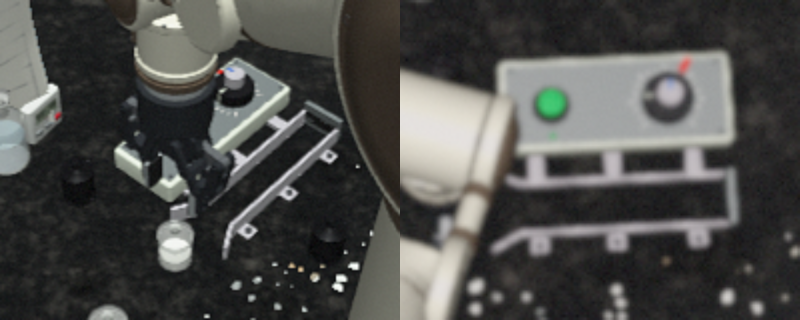

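The force stop tripped on the start of the motion, so the bottle was left standing at y≈0.163, just outside the mouth. I'll regrasp it and use a higher threshold.

```bash
python3 - <<'E'
s=open('act.py').read()
i=s.index('    f0=np.array'); j=s.index('    if not h: h=L(F(0,yf-.004)')
s=s[:i]+'''    f0=np.array(r.read_force())
    for _ in range(3):
        h=L(F(0,yf+.012),ZG+.001,.07,f_stop=25); e=(r.read_ee_pos()[:2]-O)@np.c_[X,Y]
        print('mid',h,e,np.array(r.read_force())-f0)
        if not h or e[1]<yf+.03: break
    h=L(F(0,yf-.004),ZG+.001,.02,f_stop=15)
'''+s[s.index("    print('end'"):]
open('act.py','w').write(s)
E
python3 - <<'E'
from act import *
p=r.read_ee_pos(); L(p[:2],ZG,.12); r.gripper_to(0); print(r.read_gripper_width()); feed(-.094); leave()
E
```

```text
0.4477026201534618
w 0.45112150942667617 [0.00030599 0.1649725 ]
mid True [0.0002739 0.1579379] [ 2.06298973 -0.19741511 -6.00330426]
mid False [-0.00028302 -0.08086579] [1.93802738 2.62369707 0.48208054]
end False [-0.0002932  -0.09696805] [1.28396944 2.95201497 0.29959353] w 0.44893605503893325
t 20.1083
```

Run:
```python
from act import *
L(F(0,.05),.13,.3); pick([.417,.136]); feed(-.052-.002); leave()
L(F(0,.2),.25,.3)
s=snap('scene'); t=snap('top')
for n,S in(('s',s),('t',t)):
    for b in bottles(S): print(n,b,((b[:2]-O)@np.c_[X,Y]).round(3))
c=np.hstack([cv2.resize(s['frame'][170:330,230:430],(400,320)),cv2.resize(t['frame'][190:310,270:420],(400,320))]); cv2.imwrite('pics/b2.png',c)
```

```text
top [4.17000e-01 1.35000e-01 3.90000e-02 4.10000e-02 2.41162e+02 2.78974e+02]
scene [4.16000e-01 1.38000e-01 4.20000e-02 4.20000e-02 2.84024e+02 3.32533e+02]
bottle [0.4165 0.1365] 20.85
width 0.45473118564698606 z [0.4173789  0.13655225 0.04327153]
w 0.4484584324542503 [6.87870608e-05 1.65626209e-01]
mid False [ 0.00033696 -0.04040546] [2.46365049 4.90268079 2.19424977]
end False [ 0.00030781 -0.05651611] [1.63609896 4.14908549 1.49570609] w 0.4491694179077223
t 29.9
s [ 4.68000e-01 -2.54000e-01  5.60000e-02  5.60000e-02  3.85628e+02
  2.29263e+02] [ 0.001 -0.096]
s [ 4.62000e-01 -1.79000e-01  4.20000e-02  4.20000e-02  3.67849e+02
  2.44447e+02] [ 0.    -0.021]
s [5.84000e-01 2.31000e-01 4.30000e-02 4.10000e-02 1.99904e+02 3.10457e+02] [0.147 0.381]
s [4.23000e-01 2.75000e-01 4.20000e-02 4.10000e-02 2.28745e+02 3.71550e+02] [-0.011  0.435]
t [5.83000e-01 2.28000e-01 4.20000e-02 4.10000e-02 2.09974e+02 2.19405e+02] [0.146 0.378]
t [ 4.68000e-01 -2.56000e-01  5.60000e-02  5.40000e-02  3.85494e+02
  2.62379e+02] [ 0.001 -0.098]
t [ 4.66000e-01 -1.81000e-01  4.60000e-02  3.90000e-02  3.57943e+02
  2.63825e+02] [ 0.004 -0.023]
t [4.24000e-01 2.74000e-01 4.20000e-02 4.40000e-02 1.90716e+02 2.75866e+02] [-0.01   0.434]
```

View pics/b2.png

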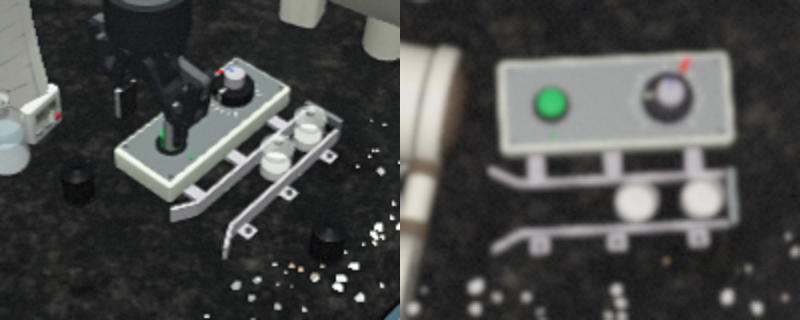

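Bottle 1 is against the stop. Bottle 2 is about 35 mm short of it, at y≈−0.021, probably from the knock. The next bottle will push it home.

Run:
```python
from act import *
pick([.5835,.23]); feed(-.010-.003); leave()
L(F(0,.2),.25,.3)
for n in("scene","top"):
    S=snap(n)
    if n=="top": t=S
    else: s=S
    for b in bottles(S): print(n,b[:6],((b[:2]-O)@np.c_[X,Y]).round(3))
c=np.hstack([cv2.resize(s['frame'][170:330,230:430],(400,320)),cv2.resize(t['frame'][190:310,270:420],(400,320))]); cv2.imwrite('pics/b3.png',c)
```

```text
top [5.83000e-01 2.28000e-01 4.20000e-02 4.20000e-02 2.09938e+02 2.19280e+02]
scene [5.84000e-01 2.31000e-01 4.10000e-02 4.00000e-02 1.99966e+02 3.10601e+02]
bottle [0.5835 0.2295] 31.2083
width 0.4453768571406163 z [0.58470595 0.22975731 0.04359638]
w 0.44759743210787295 [0.00077981 0.16508259]
mid True [0.00119281 0.15755846] [ 1.61472265  0.04808633 -2.05665818]
mid False [-0.00022925  0.00067707] [-0.43858292  4.69955279  3.55783393]
end False [-0.00033651 -0.01536081] [0.99575405 3.80961382 3.29285598] w 0.44730819068391886
t 41.0083
scene [ 4.59000e-01 -1.36000e-01  4.10000e-02  4.40000e-02  3.57052e+02
  2.53909e+02] [-0.     0.022]
scene [4.24000e-01 2.75000e-01 4.50000e-02 4.20000e-02 2.28734e+02 3.71544e+02] [-0.01   0.435]
top [ 4.68000e-01 -2.60000e-01  5.70000e-02  4.90000e-02  3.87075e+02
  2.61636e+02] [ 0.001 -0.102]
top [ 4.62000e-01 -1.40000e-01  4.40000e-02  3.80000e-02  3.42704e+02
  2.64793e+02] [0.002 0.018]
top [ 4.65000e-01 -2.10000e-01  4.00000e-02  4.20000e-02  3.68472e+02
  2.63208e+02] [ 0.001 -0.052]
top [4.24000e-01 2.74000e-01 4.10000e-02 4.30000e-02 1.90721e+02 2.75910e+02] [-0.01   0.434]
```

View pics/b3.png

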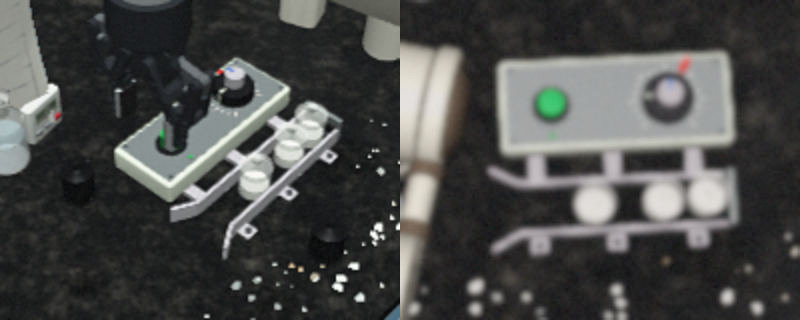

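Bottle 3 also ended about 35 mm back from where I released it, so the retreat is moving it. I'll feed the fourth with snapshots at each stage of the release.

Run:
```python
from act import *
pick([.424,.2745]); feed(.032-.004)
im=[]
def sh():
    s=snap('scene'); im.append(cv2.resize(s['frame'][180:320,250:430],(390,300))); print(r.read_ee_pos(),r.read_force())
sh(); p=r.read_ee_pos(); r.gripper_to(.65); print(r.read_gripper_width()); sh(); L(p[:2],.12,.06); sh(); L(F(0,.2),.25,.3); sh()
print(r.read_clock())
cv2.imwrite('pics/b4.png',np.vstack([np.hstack(im[:2]),np.hstack(im[2:])]))
t=snap('top'); 
for b in bottles(t): print(b[:6],((b[:2]-O)@np.c_[X,Y]).round(3))
```

```text
top [4.24000e-01 2.73000e-01 4.20000e-02 4.30000e-02 1.90706e+02 2.75930e+02]
scene [4.23000e-01 2.75000e-01 4.20000e-02 4.10000e-02 2.28778e+02 3.71558e+02]
bottle [0.4235 0.274 ] 42.2
width 0.4501023838598761 z [0.42418246 0.27433865 0.04334676]
w 0.44602730142536495 [0.00034141 0.16527253]
mid True [0.00069641 0.15871436] [ 1.72430601 -1.52567035 -0.78096264]
mid False [0.00028544 0.04166824] [0.91292651 6.64186859 6.7145714 ]
end False [0.00012485 0.02573531] [-0.05726651  5.93609037  5.62471629] w 0.44955790675447843
[ 0.45924803 -0.13270619  0.04335761] [0.10999719 7.38050227 9.100751  ]
0.6511359109464524
[ 0.45893032 -0.13439351  0.04267512] [-0.70135225 -0.16441348  0.54498277]
[ 0.45894042 -0.13253854  0.11952977] [ 0.42801688 -0.42102141  0.56069787]
[0.44764471 0.04041181 0.24850363] [-0.40991882 -0.40219586 -0.84217009]
53.2417
[ 4.68000e-01 -2.59000e-01  5.50000e-02  4.90000e-02  3.87099e+02
  2.61759e+02] [ 0.001 -0.101]
[ 4.60000e-01 -1.04000e-01  4.60000e-02  4.10000e-02  3.29159e+02
  2.65359e+02] [0.003 0.054]
```

View pics/b4.png

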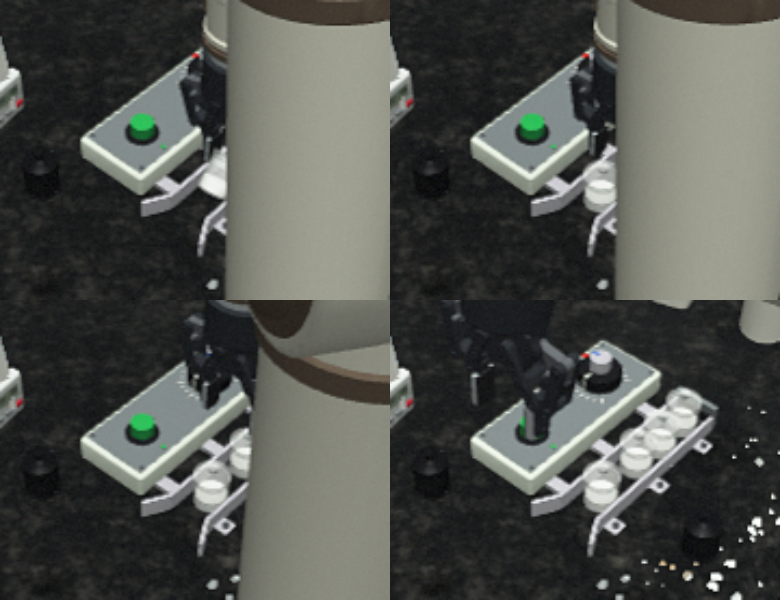

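While held, the bottle tilts in the pads with its foot trailing, then stands up again on release. All four are upright and in single file, so I'll close them up from behind with the shut fingers held vertical and low.

Run:
```python
from act import *
r.gripper_to(0); L(F(0,.135),.12,.25); L(F(0,.135),.028,.1)
for tgt in(.075,.060):
    for _ in range(3):
        f0=np.array(r.read_force()); h=L(F(0,tgt),.028,.03,f_stop=12); e=(r.read_ee_pos()[:2]-O)@np.c_[X,Y]
        print(tgt,h,e,np.array(r.read_force())-f0)
        if not h or e[1]<.07: break
p=r.read_ee_pos(); L(F(0,.1),.028,.1); L(F(0,.12),.12,.2); L(F(0,.2),.25,.3)
print(r.read_clock()); s=snap('scene'); t=snap('top')
for S in(s,t):
    P=cloud(S); Q=(P[...,:2]-O)@np.c_[X,Y]; m=(abs(Q[...,0])<.008)&(P[...,2]>.05)&(P[...,2]<.07)&(abs(Q[...,1])<.12); print(np.histogram(Q[m][:,1],np.arange(-.12,.12,.007))[0])
    for b in bottles(S,.05): print(b[:6],((b[:2]-O)@np.c_[X,Y]).round(3))
c=np.hstack([cv2.resize(s['frame'][170:330,230:430],(400,320)),cv2.resize(t['frame'][190:310,270:420],(400,320))]); cv2.imwrite('pics/b5.png',c)
```

```text
0.075 False [-5.13157360e-06  7.50643448e-02] [0.34346611 1.01210365 2.23405167]
0.06 False [-0.00010436  0.05980475] [-0.03660624 -0.69149557 -2.59681829]
60.2833
[ 0  0  2 13  6  0  0  0  0  5 16  0  0  0  1 10 17  1  0  0  1  5 16  0
  1  0  0  0  0  0  0  0  0  0]
[ 0  4  8 15  5  4  5  5  8 12 11  5  4  2  4 12 11  7  2  6 11 11 10  2
  2  0  0  0  0  0  0  0  0  0]
[ 4.58000e-01 -1.29000e-01  3.80000e-02  2.70000e-02  3.38852e+02
  2.65164e+02] [-0.001  0.03 ]
```

View pics/b5.png

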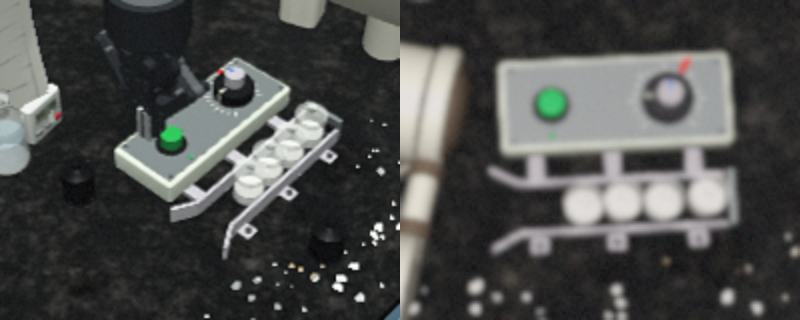

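The bottles are nearly closed up, but there was no firm contact. I'll push on slowly until the row resists.

Run:
```python
from act import *
r.gripper_to(0); L(F(0,.135),.12,.25); L(F(0,.135),.028,.1); L(F(0,.066),.028,.08)
for tgt in np.arange(.060,.0445,-.001):
    f0=np.array(r.read_force()) if tgt>.0595 else f0
    h=L(F(0,tgt),.028,.015,f_stop=10); e=(r.read_ee_pos()[:2]-O)@np.c_[X,Y]; f=np.array(r.read_force())-f0
    print(round(tgt,3),h,e.round(4),f.round(1))
    if h or abs(f[:2]@Y)>7: break
L(F(0,.1),.028,.1); L(F(0,.12),.12,.2); L(F(0,.2),.25,.3)
print(r.read_clock()); s=snap('scene'); t=snap('top')
for S in(s,t):
    P=cloud(S); Q=(P[...,:2]-O)@np.c_[X,Y]; m=(abs(Q[...,0])<.008)&(P[...,2]>.052)&(P[...,2]<.07)&(abs(Q[...,1])<.12); print(np.histogram(Q[m][:,1],np.arange(-.12,.12,.007))[0])
c=np.hstack([cv2.resize(s['frame'][200:280,330:430],(400,320)),cv2.resize(t['frame'][230:300,300:405],(400,320),interpolation=cv2.INTER_CUBIC)]); cv2.imwrite('pics/b6.png',c)
```

```text
0.06 False [0.     0.0601] [0.6 1.5 0.1]
0.059 False [0.     0.0592] [1.1 3.5 2. ]
0.058 False [0.     0.0581] [0.5 3.6 2.2]
0.057 False [0.     0.0571] [0.7 4.2 3.3]
0.056 False [-0.     0.056] [0.8 4.3 3.4]
0.055 False [-0.     0.055] [-0.1  3.8  2.6]
0.054 False [-0.0001  0.0541] [0.5 4.7 3.3]
0.053 False [-0.0005  0.0533] [-0.3  3.8  0.8]
0.052 False [-0.0005  0.0526] [-1.   5.   2.2]
0.051 False [-0.0007  0.0519] [-0.3  7.6  1.4]
68.1333
[ 0  0  2 13  4  0  0  0  1 10  1  0  0  0  8 13  1  0  0  0  8 13  0  0
  0  0  0  0  0  0  0  0  0  0]
[ 0  1 11 12  1  9  2  5 13  8  6  2  1  1 15 11  2  2  4  6 12  8  3  0
  0  0  0  0  0  0  0  0  0  0]
```

View pics/b6.png

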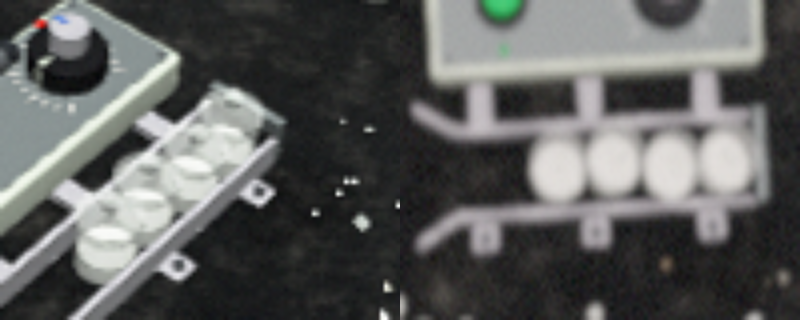

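Run:
```python
from act import *
A=np.c_[X,Y]
for n in('top','scene'):
    S=snap(n); P=cloud(S); Q=(P[...,:2]-O)@A; z=P[...,2]
    m=(abs(Q[...,0])<.02)&(abs(Q[...,1])<.14)
    for lo,hi in((.005,.03),(.03,.045),(.045,.056),(.056,.066)):
        k=m&(z>lo)&(z<hi)&(S['frame'].min(2)>130); y=np.sort(Q[k][:,1]); g=np.split(y,np.where(np.diff(y)>.0035)[0]+1)
        print(n,lo,[(len(i),(i.min()*1e3).round(1),(i.max()*1e3).round(1)) for i in g if len(i)>3])
    k=m&(z>.030)&(z<.040)&(Q[...,1]<-.105)&(S['frame'].min(2)<=140); print('stop?',np.percentile(Q[k][:,1],[5,50,95])*1e3 if k.any() else 0, k.sum())
    # bright threshold blobs on top plane
    if n=='top':
        w=((S['frame'].min(2)>165)&m&(z>.03)).astype(np.uint8); w=cv2.erode(w,np.ones((3,3)))
        K,l,st,ce=cv2.connectedComponentsWithStats(w)
        for i in range(1,K):
            if st[i,4]>10: print(ce[i],st[i,4],((plane(S,ce[i],.062)[0,:2]-O)@A*1e3).round(1))
    # console ends along y at mid x
    c=(abs(Q[...,0]-.075)<.012)&(z>.034)&(z<.046); print('console y',np.percentile(Q[c][:,1],[1,99])*1e3)
```

```text
top 0.005 [(4, np.float64(-125.7), np.float64(-120.9)), (6, np.float64(-87.7), np.float64(-79.3)), (4, np.float64(-44.9), np.float64(-37.6)), (4, np.float64(-20.4), np.float64(-12.9)), (9, np.float64(-9.3), np.float64(2.9)), (13, np.float64(6.9), np.float64(31.5)), (4, np.float64(39.4), np.float64(41.3))]
top 0.03 [(33, np.float64(-125.2), np.float64(-112.1)), (4, np.float64(-106.6), np.float64(-101.2)), (5, np.float64(-97.7), np.float64(-89.1)), (21, np.float64(-85.6), np.float64(-61.8)), (42, np.float64(-43.4), np.float64(-3.1)), (14, np.float64(1.0), np.float64(14.6)), (23, np.float64(18.6), np.float64(40.3))]
top 0.045 [(503, np.float64(-118.3), np.float64(40.1))]
top 0.056 [(16, np.float64(-105.4), np.float64(-89.4)), (12, np.float64(-61.9), np.float64(-53.2)), (17, np.float64(-22.0), np.float64(-7.8)), (14, np.float64(18.7), np.float64(27.5))]
stop? [-125.62572069 -121.51980265 -117.56927159] 6
[362.95365854 264.82926829] 410 [ -5.7 -34.5]
console y [-836.59683479  107.03308465]
scene 0.005 [(23, np.float64(-92.8), np.float64(-79.8)), (32, np.float64(-44.6), np.float64(-35.6)), (52, np.float64(-24.5), np.float64(1.8)), (74, np.float64(25.7), np.float64(46.0))]
scene 0.03 [(18, np.float64(-118.6), np.float64(-99.5)), (38, np.float64(-93.8), np.float64(-69.0)), (5, np.float64(-65.1), np.float64(-61.3)), (4, np.float64(-52.9), np.float64(-51.1)), (125, np.float64(-46.9), np.float64(18.1)), (83, np.float64(22.6), np.float64(47.5))]
scene 0.045 [(196, np.float64(-113.3), np.float64(-35.0)), (191, np.float64(-27.6), np.float64(46.9))]
scene 0.056 [(14, np.float64(-102.0), np.float64(-91.5)), (17, np.float64(-59.3), np.float64(-48.7)), (17, np.float64(-19.6), np.float64(-8.4)), (13, np.float64(22.3), np.float64(31.8))]
stop? [-121.24364758 -117.33223332 -116.39042539] 3
console y [-1251.9818217    113.35696044]
```

With the lane origin revised to y≈−0.162 (console end and stop both agree), the row stands at about −93, −52, −11 and +29 mm, closed up. Now the ring.

Run:
```python
from act import *
C=[.566,-.212]; T=np.radians(115.5)
best=None
for d in range(0,360,10):
    p=np.radians(d); q=r.inverse_kinematics([*C,.057],rot(p)); q2=r.inverse_kinematics([*C,.057],rot(p-T))
    if q is None or q2 is None: continue
    m=max(abs(q[5]),abs(q2[5]))
    if abs(q2[5]-q[5])<2.5 and (best is None or m<best[0]): best=(m,p,q,q2)
m,p,q,q2=best; print(np.degrees(p),np.round(q,3),np.round(q2,3))
r.gripper_to(.85); r.movep([*F(.05,.1),.25],rot(p)); r.movep([*C,.16],rot(p)); L(C,.057,.06); print(r.read_ee_pos(),r.read_force())
r.gripper_to(0); print('w',r.read_gripper_width(),r.read_moment())
q=np.array(r.read_joints()); s=np.sign(q2[5]-q[5]) if abs(q2[5]-q[5])>.1 else 0
for k in range(1,5):
    t=q.copy(); t[5]=q[5]+s*T*k/4; r.move_joints(t); print(k,r.read_joints()[5],np.round(r.read_moment(),2),np.round(r.read_force(),1),r.read_gripper_width())
r.gripper_to(.85); L(C,.16,.08); r.movep([*F(.03,.2),.25],rot(down(a,F(.03,.2),.25))); print(r.read_clock())
np.save('c.npy',q); o=[]
for n in('top','scene'):
    S=snap(n); np.savez(n+'2.npz',**S); uv=proj(S,[.566,-.211,.06])[0].astype(int); c=S['frame'][uv[1]-22:uv[1]+22,uv[0]-28:uv[0]+28]; o.append(cv2.resize(c,None,fx=7,fy=7,interpolation=cv2.INTER_CUBIC))
cv2.imwrite('pics/knob2.png',np.hstack(o))
```

```text
29.999999999999996 [-0.558  0.442  1.647 -0.     1.053 -1.082] [-0.558  0.442  1.647 -0.     1.053  0.934]
[ 0.56624944 -0.2121568   0.05740204] [-0.50248341  0.36311798 -0.54193294]
w 0.5823919589583797 [-0.34794805  1.63199927  0.01675273]
1 -0.5803983513766903 [ 0.17 -0.58 -0.07] [ 5.1  1.3 -2.4] 0.582466608401874
2 -0.07644835169864259 [ 0.25 -1.22 -0.07] [ 9.1  0.3 -6.5] 0.5824646711249449
3 0.4275304085020641 [ 0.21 -1.7  -0.04] [12.5 -1.6 -8.4] 0.581600890376308
4 0.9314748661317803 [-0.22 -2.08 -0.03] [ 13.3  -5.6 -11.1] 0.5855539674602912
77.725
```

View pics/knob2.png

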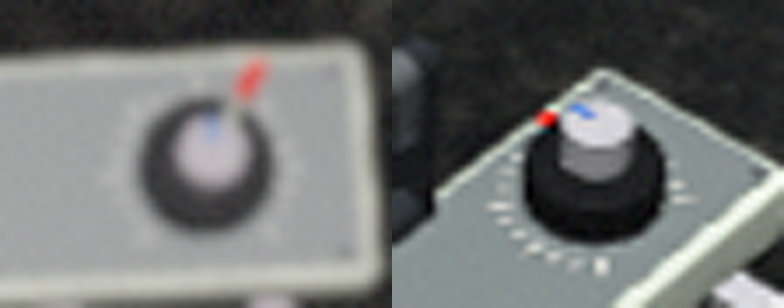

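The blue inner line hasn't moved, and the white line at (235,107) in the crop now lies next to the arrow tip at (243,97). I'll measure the angle between them.

Run:
```python
from h import *
t=dict(np.load('top2.npz')); t1=dict(np.load('top1.npz'))
uv=proj(t,[.566,-.211,.06])[0].astype(int); x0,y0=uv[0]-28,uv[1]-22
f=t['frame'].astype(float); f1=t1['frame'].astype(float); d=(f-f1).mean(2)
v,u=np.mgrid[0:480,0:640]; box=(u>x0)&(u<x0+56)&(v>y0)&(v<y0+44)
print('ring px centre',proj(t,[.566,-.2127,.062])[0])
for nm,m in(('new',(d>25)&box),('old',(d<-25)&box)):
    w=abs(d[m]); c=np.array([(u[m]*w).sum(),(v[m]*w).sum()])/w.sum(); print(nm,c,m.sum(),np.c_[u[m],v[m],d[m].round()].tolist())
    # ring dark-disc centre
    for ce in([.566,-.2127],[.566,-.2112]): e=plane(t,c,.060)[0,:2]-ce; print(np.degrees(np.arctan2(e[1],e[0])),np.hypot(*e))
dark=((f.max(2)<75)&box).astype(np.uint8); cs=max(cv2.findContours(cv2.morphologyEx(dark,cv2.MORPH_CLOSE,np.ones((13,13))),0,1)[0],key=cv2.contourArea)
(ex,ey),ax,_=cv2.fitEllipse(cs); print('disc',ex,ey,ax,plane(t,(ex,ey),.055))
R=f[...,2]-f[...,:2].max(2); m=(R>30)&box; w=R[m]; p=plane(t,np.c_[u[m],v[m]],.042)[:,:2]; c=(p*w[:,None]).sum(0)/w.sum()
U=np.linalg.svd((p-c)*np.sqrt(w)[:,None])[2][0]; print('arrow c',c,'axis deg',np.degrees(np.arctan2(U[1],U[0])))
for ce in([.566,-.2127],[.566,-.2112]): e=c-ce; print(np.degrees(np.arctan2(e[1],e[0])),np.hypot(*e))
```

```text
ring px centre [369.93820303 225.43892132]
new [373.97251908 218.69389313] 10 [[374.0, 217.0, 33.0], [373.0, 218.0, 52.0], [374.0, 218.0, 58.0], [375.0, 218.0, 45.0], [373.0, 219.0, 52.0], [374.0, 219.0, 62.0], [375.0, 219.0, 48.0], [373.0, 220.0, 27.0], [374.0, 220.0, 34.0], [375.0, 220.0, 26.0]]
-30.18978365173277 0.02263391532071222
-33.36277912503685 0.023424124116743595
old [362.92630639 225.40821795] 16 [[362.0, 224.0, -42.0], [363.0, 224.0, -53.0], [364.0, 224.0, -39.0], [361.0, 225.0, -38.0], [362.0, 225.0, -67.0], [363.0, 225.0, -73.0], [364.0, 225.0, -64.0], [365.0, 225.0, -29.0], [361.0, 226.0, -34.0], [362.0, 226.0, -61.0], [363.0, 226.0, -67.0], [364.0, 226.0, -52.0], [365.0, 226.0, -28.0], [362.0, 227.0, -34.0], [363.0, 227.0, -39.0], [364.0, 227.0, -25.0]]
88.99207933423196 0.018968254446335226
88.9055348091183 0.017468506464719525
disc 377.4479064941406 220.77496337890625 (36.334835052490234, 60.259063720703125) [[ 0.58106249 -0.2340624   0.055     ]]
arrow c [ 0.60362235 -0.23250277] axis deg 149.1690736174691
-27.760364230362526 0.04251576962210093
-29.519682562603982 0.04323481193531193
```

Line and arrow agree to about 1–4°, depending on the assumed axis centre; the tolerance is 5.7°. I'll recheck the row, then press the switch.

```bash
cat > row.py <<'E'
from act import *
def row():
    A=np.c_[X,Y]; o=[]
    for n in('top','scene'):
        S=snap(n); P=cloud(S); Q=(P[...,:2]-O)@A; z=P[...,2]
        k=(abs(Q[...,0])<.02)&(abs(Q[...,1])<.14)&(z>.056)&(z<.068)&(S['frame'].min(2)>130); y=np.sort(Q[k][:,1]); g=np.split(y,np.where(np.diff(y)>.0035)[0]+1)
        o.append([round((i.min()+i.max())/2*1e3+3.6,1) for i in g if len(i)>3])
    return o,S
E
python3 - <<'E'
from row import *
o,_=row(); print(o)
if len(o[0])==4 or len(o[1])==4:
    r.gripper_to(0); C=[.558,-.093]; r.movep([*C,.13],rot(down(a,C,.13))); L(C,.080,.08); f0=np.array(r.read_force())
    for z in np.arange(.076,.0645,-.0015):
        L(C,z,.02); f=np.array(r.read_force())-f0; print(round(z,4),r.read_ee_pos()[2].round(4),f.round(1))
        if f[2]>35: break
    L(C,.14,.1); r.movep([*F(.03,.2),.25],rot(down(a,F(.03,.2),.25)))
    q=r.read_joints(); q[0]=1.2; r.move_joints(q)
    o,s=row(); print(o,r.read_clock()); t=snap('top')
    P=cloud(s); g=cut(s,(.53,.59,-.13,-.06),.046,.068,P); gg=g&(s['frame'][...,1]>s['frame'][...,2]+40); print('green z',np.percentile(P[gg][:,2],[50,90]) if gg.any() else 'none')
    c=np.hstack([cv2.resize(s['frame'][180:280,280:405],(400,320)),cv2.resize(t['frame'][190:300,300:410],(400,320),interpolation=cv2.INTER_CUBIC)]); cv2.imwrite('pics/end.png',c)
E
```

```text
[[np.float64(-95.7), np.float64(-52.8), np.float64(-14.3), np.float64(26.6)], [np.float64(-90.8), np.float64(-51.6), np.float64(-10.6), np.float64(30.0)]]
0.076 0.0761 [-0.2  0.4  0. ]
0.0745 0.0744 [-1.6  0.1  1.1]
0.073 0.074 [-4.1  0.7  6.6]
0.0715 0.0727 [-4.2  2.1  9.5]
0.07 0.0703 [-1.2  0.4  1.7]
0.0685 0.068 [-0.7  0.2  0.5]
0.067 0.0667 [-1.   0.2  0.8]
0.0655 0.066 [-1.2  1.   4.5]
[[np.float64(-95.7), np.float64(-53.7), np.float64(-13.3), np.float64(27.7)], [np.float64(-92.7), np.float64(-49.0), np.float64(-11.8), np.float64(31.0)]] 86.2417
green z [0.04960331 0.05192872]
```

View pics/end.png

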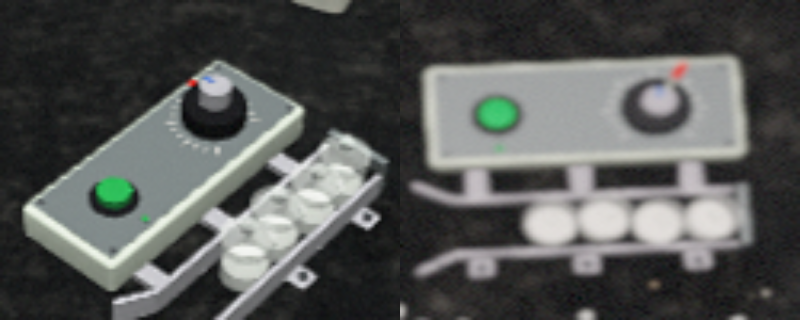

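The switch has latched: the cap is at 0.052 m and resistance collapsed after a 9.5 N peak. The row stands closed up against the stop, the white line is at the arrow, and the arm is clear. Handing in.

```bash
python3 -c "
from station import r
print(r.read_force(),r.read_clock()); r.sign_off()"
```

```text
[-0.32649791  0.70737831  0.45885926] 86.2917
the job is handed in; nothing more can be done
```

The feeder is loaded and started, and I handed the job in at 86 s of the 210 s allowed. The sign-off gave no verdict.

- **Bottles:** I found four weighing bottles and slid all of them in through the mouth, upright. Each bottle tilted in the grip on the way in and, once released, ended up about 35 mm back. I closed the row up afterwards by pushing from behind with the shut fingers until it resisted with about 8 N. The last reading had them at about −94, −51, −13 and +29 mm along the lane, upright and closed up against the stop.
- **Ring:** I turned the outer ring about 115° clockwise. The white line agrees with the red arrow to about 1–4°, against a limit of 5.7°. The inner knob's blue line looked unmoved in the pictures.
- **Switch:** It peaked at 9.5 N, snapped through, and stayed down with the cap at 52 mm. The arm was clear of everything at hand-in.

**Where the checks disagreed:**
- The two cameras differ by 2–5 mm along the lane.
- I moved my estimate of the lane origin by about 3.6 mm to fit the console end and the stop, and the bottle positions above include that shift.
- The first force stop tripped falsely as a move began, and I had to regrasp one bottle.

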